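Lay salvaged printer parts on their outline plates

ROBOT

A 7-joint arm with a two-finger parallel gripper is mounted at the origin on the work surface. World frame = base frame: x ahead of the robot, y to its left, z up, the work surface at z = 0. Lengths are in m, angles in rad, forces in N, time in s.
With the tool pointing down it reaches from about 0.425 to 0.925 m from the base axis. Payload 6.8 kg.
Tool frame: the origin (TCP) lies at the very end of the fingers, on their centre line; the grasp point (between the pads) lies r.pinch_z behind it (r.pinch_z is the distance from the TCP to the grasp point, in m); z points along the fingers, y is the line along which they close (so a half turn about z gives the same grasp; the last joint's range is limited). The gripper opens to 85 mm and grips with 20 to 120 N. Pads are 22 mm wide; open, the fingers measure 114 mm over their backs; the gripper's body (76 mm by 85 mm) begins 54 mm behind the grasp point. The pads swing forward as they close: fully open they stand 13 mm farther back than shut.
Start: joints at [1.225, 0.477, 0.022, 1.555, -0.011, 1.109, -0.083], TCP at [0.159, -0.656, 0.231] pointing down, gripper open.
Joint ranges: [-2.96, 2.96], [-0.34, 2.1], [-1.41, 1.46], [0.24, 2.44], [-1.37, 4.51], [0.17, 1.92], [-2.96, 2.96]. Speed limits (rad/s): [2.39, 2.39, 3.14, 3.14, 3.14, 3.14, 3.14].

INTERFACE

Orientations are given as a rotation vector (axis times angle).
In Python, from bench import status, grab_frame, camera_model, r gives the robot as it stands. The module is installed in compiled form; this text tells all that it offers.
- The arm moves only by the shell command python3 -m creep 'ROWS' [FORCE]. ROWS is text: rows parted by semicolons, each of 7 numbers parted by spaces: the turn, a rotation vector about the tool's x, y, z in rad, then the shift along the tool's x, y, z in mm, then the opening, from -1 (shut) to 1 (fully open). In form: rx ry rz tx ty tz fingers; .... A call has 1 to 10 rows; each row is the pose to reach, as a shift and turn from the pose commanded when the call began, along the tool's axes at that moment; what a row does not reach only later rows make up. A row lasts 1/8 s, in which the tool goes at most 62.5 mm and 10.7 degrees, less where a joint would pass 70% of its speed; a pose out of reach is approached as far as the arm can. A call with a gripper value outside its range is refused whole. The fingers move at their own pace and stop on an object; FORCE is the grip in N (left out, the last holds). Time passes only in rows, so rows that repeat a pose let the fingers close. It gives the time, the measured TCP pose, the force, the opening and the grip force at its end, in the units of the state.
- status.get_obs(): the state, without advancing time (a new reading comes with each control period).
- grab_frame(name): name is "side" or "top" or "wrist"; returns (picture, depth): 480x640x3 uint8, red, green, blue; 480x640 float32, m along the optical axis (not along the pixel's ray), 0 where there is no reading.
- camera_model(name): a dict with "K" (3x3 intrinsics, pixels), "rvec" (rotation vector, rad) and "tvec" (3), from world to camera coordinates, as OpenCV has them. Camera axes: x right, y down, z forward; pixel columns grow to the right and rows downward; lengths in m; the calibration is good to about 2 mm. A picture is of the moment at which its call begins: read the wrist's pose just before it. camera_model takes no time and is no camera call; for the wrist camera it gives the pose at the moment of the call.
- r.hand_in(): hands the job in; it is judged then, once.
The state is a dict: "clock": time; "joints": joint angles; "qvel": joint speeds; "tau": joint torques, N m; "tcp_pos": TCP position; "orientation": TCP orientation; "contact_force": force on the tool from outside, world axes, zero at the start; "moment": the same for the moment, N m; "grip_width": finger opening in m; "gripper_force": force on a finger pad.
Only numpy, scipy, OpenCV 4.12 (cv2) and the standard library are available. Lean on these libraries where they do the work, as an engineer would, in place of code of your own. Each camera call takes 0.05 s, during which the arm holds its last target. There are 200 camera calls.

TASK

Four parts have been stripped from a scrapped printer: the white gear, the black cooling fan, the blue feed roller and the green four-winged knob. Carry each one to the grey plate that bears its own yellow outline and set it down gently, never dropping it, so that it lies flat, right side up as it lay before, covering its outline and turned in line with it. Leave the red tin and the orange screw tub standing where they are.

Things in the scene. Friction and masses are not known exactly. Their poses are not given: they have to be found in the camera images.
- gear: White plastic gear lying flat: toothed wheel 50 mm across (54 mm over the look-only teeth) and 16 mm thick, with a pinion 22 mm across (26 over its look-only teeth) standing 12 mm above its middle (28 mm high in all). May be gripped by the wheel's edge. Origin: centre of its underside; z up; its yaw does not matter. About 50 g.
- fan: Black square cooling fan lying flat, 50 x 50 mm and 20 mm thick, solid, with grey blades drawn on its top. Origin: centre of its underside; x and y parallel to its sides; z up. About 60 g.
- roller: Blue feed roller lying on its side, 90 mm long in all: the middle 62 mm is a round blue roll 28 mm across, each end a black square block 14 mm long and 30 x 30 mm across, so it does not roll. Origin: centre of its underside, 15 mm below its axis; x along its length, y across, z up. It may lie either way round. About 90 g.
- knob: Green knob: a flat cross of four equal wings, 56 mm from tip to tip, each 18 mm wide and 14 mm thick, with a round upright stem 24 mm across on its middle reaching 44 mm above the underside. Origin: centre of its underside; x and y along the wings; z up. About 50 g.
- plate_gear: Grey plate 4 mm thick, fixed to the bench, with a flat yellow outline (no raised rim) of the gear: a toothed disc about 52 mm across. The plate is round, 80 mm across. Origin: centre of its underside, on the bench; the outline is centred on it and lies 4 mm higher; z up.
- plate_fan: Grey plate 4 mm thick, fixed to the bench, with a flat yellow outline (no raised rim) of the fan: a square of 50 mm. The plate is square, 76 mm. x and y parallel to the sides of the outline; the fan may lie in any of its four quarter turns. Origin: centre of its underside, on the bench; the outline is centred on it and lies 4 mm higher; z up.
- plate_roller: Grey plate 4 mm thick, fixed to the bench, with a flat yellow outline (no raised rim) of the roller: a long bar of 90 mm, 24 mm wide, widening to 30 mm at its two ends. The plate is 112 x 52 mm. x along the outline's length. Origin: centre of its underside, on the bench; the outline is centred on it and lies 4 mm higher; z up.
- plate_knob: Grey plate 4 mm thick, fixed to the bench, with a flat yellow outline (no raised rim) of the knob: a cross of 56 mm with wings 18 mm wide. The plate is square, 80 mm. x and y along the wings of the outline; the knob may stand in any of its four quarter turns. Origin: centre of its underside, on the bench; the outline is centred on it and lies 4 mm higher; z up.
- tin: Bystander: closed red tin, upright, 48 mm across and 60 mm high. Origin: centre of its underside. Not to be disturbed.
- tub: Bystander: orange open tub of screws, 60 mm across at the rim and 40 mm high. Origin: centre of its underside. Not to be disturbed.
Mind the look-alikes: they are no part of the job. Leave any brown or turquoise look-alike of the plate_gear alone. Of the things that look like the knob, the smaller one is meant.

How it is judged:
At the end, for the whole second after the job is handed in: Each part at rest and released on its own plate: within 12 mm of the plate's centre, underside 1 to 8 mm above the plate's underside, tilt under 0.1 rad; roller within 0.2 rad of its outline (either way round), fan and knob within 0.2 rad of a quarter turn, gear at any yaw (horizontal distance between gear and plate_gear below 0.012 m and z of gear in the frame of plate_gear between 0.001 and 0.008 m and angle between each of gear, fan, roller, knob's own z axis and vertical below 0.1 rad and linear speed of each of gear, fan, roller, knob below 0.02 m/s and angular speed of each of gear, fan, roller, knob below 0.2 rad/s and horizontal distance between fan and plate_fan below 0.012 m and z of fan in the frame of plate_fan between 0.001 and 0.008 m and (angle between the x axis of fan and the x axis of plate_fan, either way round below 0.2 rad or angle between the x axis of fan and the y axis of plate_fan, either way round below 0.2 rad) and horizontal distance between roller and plate_roller below 0.012 m and z of roller in the frame of plate_roller between 0.001 and 0.008 m and angle between the x axis of roller and the x axis of plate_roller, either way round below 0.2 rad and horizontal distance between knob and plate_knob below 0.012 m and z of knob in the frame of plate_knob between 0.001 and 0.008 m and (angle between the x axis of knob and the x axis of plate_knob, either way round below 0.2 rad or angle between the x axis of knob and the y axis of plate_knob, either way round below 0.2 rad)); the robot touches nothing.
It fails at once if the red tin is knocked over or shifted by more than 30 mm (distance of tin from where it was at the start of the episode above 0.03 m or angle between tin's own z axis and vertical above 0.4 rad).
It fails at once if the screw tub is knocked over or shifted by more than 30 mm (distance of tub from where it was at the start of the episode above 0.03 m or angle between tub's own z axis and vertical above 0.4 rad).
It fails at once if a part is dropped (in free fall more than 40 mm above the bench) ((height (world z) of gear above 0.04 m and contact force between gear and anything else below 0.05 N) or (height (world z) of fan above 0.04 m and contact force between fan and anything else below 0.05 N) or (height (world z) of roller above 0.04 m and contact force between roller and anything else below 0.05 N) or (height (world z) of knob above 0.04 m and contact force between knob and anything else below 0.05 N)).
It also fails if it takes over 96 s, if anything falls off the work surface, if the arm or the gripper's body presses on something with over 40 N, if the wrist force passes 120 N, or if a joint passes its speed limit or range.

## Working session

There is one attempt and no reset: what is moved stays moved. The work goes in short steps, Python scripts to look and compute and a shell command to move; the robot and the scene stay as the last step left them, time stands still between calls to the robot, and variables do not carry over. Pictures are saved under pics/ and viewed, at most 18 in all, crops included, and the job is handed in when it is done.

```bash
mkdir -p pics; ls
python3 - <<'E'
from bench import status, grab_frame, camera_model, r
import cv2, numpy as np
o=status.get_obs(); print(o['clock'],o['tcp_pos'],o['orientation'],o['grip_width'],r.pinch_z)
for n in ('top','side'):
    im,d=grab_frame(n); cv2.imwrite(f'pics/{n}0.png',im[:,:,::-1]); np.savez(f'{n}0.npz',im=im,d=d); c=camera_model(n); print(n,c)
E
```

```text
pics
0.0 [ 0.1588016  -0.65544055  0.23031331] [-3.11763517e+00 -3.72321168e-01  5.81804254e-04] 0.0855824078420117 0.0187
top {'K': array([[576.55673305,   0.        , 320.11151584],
       [  0.        , 576.55673305, 239.58343189],
       [  0.        ,   0.        ,   1.        ]]), 'rvec': array([ 2.13730254, -2.18812834,  0.11478766]), 'tvec': array([0.01853362, 0.51740208, 1.25693465])}
side {'K': array([[476.35150772,   0.        , 327.83667628],
       [  0.        , 476.35150772, 232.14702443],
       [  0.        ,   0.        ,   1.        ]]), 'rvec': array([ 0.6902079 , -2.38417882,  1.44352502]), 'tvec': array([0.42043041, 0.18298483, 0.74029557])}
```

View pics/top0.png

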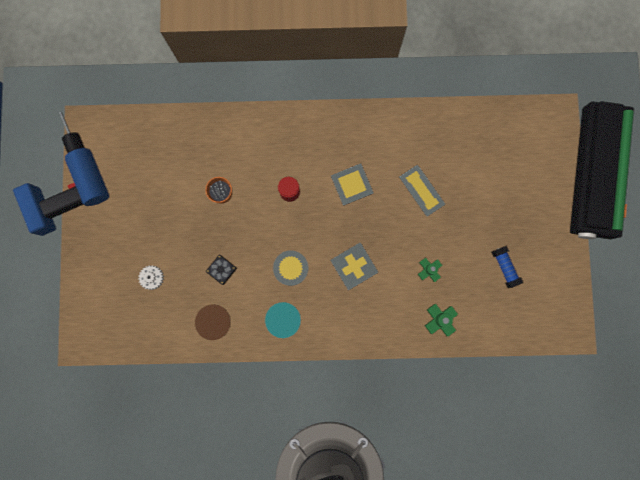

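View pics/side0.png

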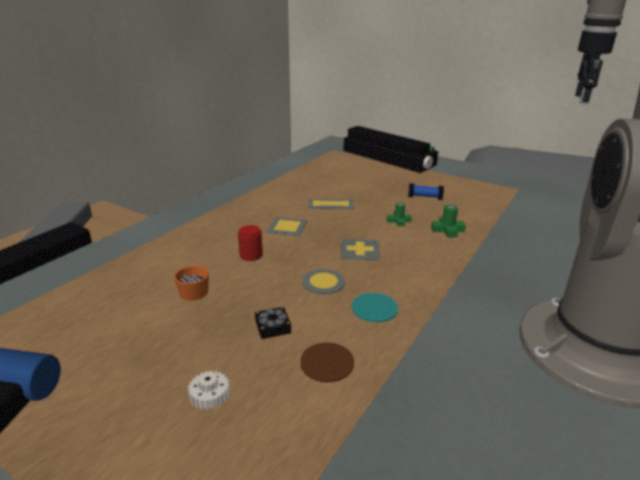

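Top view: gear candidates are white (150,277). Plate_gear is the grey plate with a yellow disc (291,268); its look-alikes are brown (212,322) and turquoise (283,320). The knob is either small green (430,269) or large green (441,320), and the smaller is meant. Fan (221,269), roller (507,267), plate_fan (352,184), plate_roller (422,190), plate_knob (355,265), tin (289,188), tub (219,190). The blue drill and the black/green printer unit are clutter.

```bash
cat > h.py <<'E'
from bench import status, grab_frame, camera_model, r
import cv2, numpy as np
from scipy.spatial.transform import Rotation as R
def cast(c,uv,z):
    "pixel(s) -> world points on plane z"
    M=cv2.Rodrigues(c['rvec'])[0]; o=-M.T@c['tvec']
    uv=np.atleast_2d(np.asarray(uv,float)); d=(np.c_[uv,np.ones(len(uv))]@np.linalg.inv(c['K']).T)@M
    return o+d*((z-o[2])/d[:,2])[:,None]
def masks(im):
    H=cv2.cvtColor(im,cv2.COLOR_RGB2HSV)
    f=lambda a,b:cv2.inRange(H,np.array(a),np.array(b))
    return dict(white=f((0,0,170),(180,40,255)),black=f((0,0,0),(180,90,60)),blue=f((105,120,50),(125,255,255)),
      green=f((55,120,40),(80,255,255)),yellow=f((20,120,120),(32,255,255)),red=f((0,170,60),(3,255,255))|f((172,170,60),(180,255,255)),orange=f((4,190,120),(13,255,255)))
def blobs(m,c,z,amin=30,amax=1e9):
    "list of (pixel, world xy centre, size, angle of long side) with contour measured on plane z"
    out=[]
    for k in cv2.findContours(m,cv2.RETR_EXTERNAL,cv2.CHAIN_APPROX_NONE)[0]:
        if not amin<cv2.contourArea(k)<amax: continue
        p=cast(c,k[:,0],z)[:,:2].astype(np.float32)
        (_,_),(w,h),_=t=cv2.minAreaRect(p); b=cv2.boxPoints(t); e=b[1]-b[0] if np.hypot(*(b[1]-b[0]))>np.hypot(*(b[2]-b[1])) else b[2]-b[1]
        a=np.arctan2(e[1],e[0]); a=(a+np.pi/2)%np.pi-np.pi/2
        out.append((k[:,0].mean(0).round(),np.array(t[0]).round(4),np.round(sorted((w,h)),3),round(float(a),3)))
    return out
def go(x,y,z,yaw,half=np.pi):
    "shift (mm, tool axes) and turn from the present pose to tool-down pose with tool-x heading yaw"
    o=status.get_obs(); Q=R.from_rotvec(o['orientation'])
    X=np.array([np.cos(yaw),np.sin(yaw),0]); Z=np.array([0,0,-1.]); T=R.from_matrix(np.c_[X,np.cross(Z,X),Z])
    tr=(Q.inv()*T).as_rotvec().round(3); sh=(Q.inv().apply(np.array([x,y,z])-o['tcp_pos'])*1000).round(1)
    print('turn',tr,'shift',sh,'rows>=',round(np.linalg.norm(sh)/62.5,1),round(np.degrees(np.linalg.norm(tr))/10.7,1))
E
python3 - <<'E'
from h import *
c=camera_model('top'); im=np.load('top0.npz')['im']; m=masks(im)
for n,z in dict(white=.016,black=.02,blue=.02,green=.03,yellow=.004,red=.05,orange=.04).items():
    for b in blobs(m[n],c,z,40,3000): print(n,*b)
print(R.from_rotvec(status.get_obs()['orientation']).as_matrix().round(3))
p,_=cv2.projectPoints(np.array([[0,0,0.],[.159,-.656,.23]]),c['rvec'],c['tvec'],c['K'],None); print(p)
crop=cv2.resize(im[240:345,400:540],None,fx=5,fy=5,interpolation=cv2.INTER_CUBIC); cv2.imwrite('pics/knobs.png',crop[:,:,::-1])
E
```

```text
white [150. 277.] [0.4439 0.3891] [0.049 0.049] 0.007
black [334. 478.] [ 0.0064 -0.0104] [0.01  0.062] 1.549
black [332. 462.] [ 0.0357 -0.0077] [0.065 0.148] 1.515
black [514. 283.] [ 0.4119 -0.4223] [0.012 0.036] -1.232
black [224. 269.] [0.457  0.2296] [0.048 0.049] 0.879
black [499. 251.] [ 0.4832 -0.3947] [0.012 0.035] -1.136
black [ 61. 204.] [0.6159 0.5932] [0.049 0.091] -1.144
black [ 73. 141.] [0.759  0.5701] [0.039 0.043] 0.411
blue [507. 267.] [ 0.4475 -0.4079] [0.026 0.064] 0.361
blue [ 34. 209.] [0.6038 0.6527] [0.057 0.126] 0.398
blue [ 86. 177.] [0.6771 0.5366] [0.06  0.137] 0.387
green [441. 320.] [ 0.3345 -0.2543] [0.062 0.062] 1.402
green [429. 270.] [ 0.4453 -0.2338] [0.047 0.047] -0.19
green [622. 170.] [ 0.6615 -0.6774] [0.022 0.278] -0.173
yellow [290. 268.] [0.4575 0.076 ] [0.05 0.05] -0.02
yellow [354. 265.] [ 0.4596 -0.0691] [0.047 0.049] 1.301
yellow [422. 190.] [ 0.6295 -0.2294] [0.029 0.09 ] 0.568
yellow [352. 184.] [ 0.6478 -0.0692] [0.049 0.05 ] -1.209
red [289. 189.] [0.6308 0.0748] [0.044 0.052] -0.019
[[ 0.972  0.236 -0.   ]
 [ 0.236 -0.972  0.002]
 [-0.    -0.002 -1.   ]]
[[[328.61290146 476.91609855]]

 [[689.81047663 415.55403258]]]
```

View pics/knobs.png

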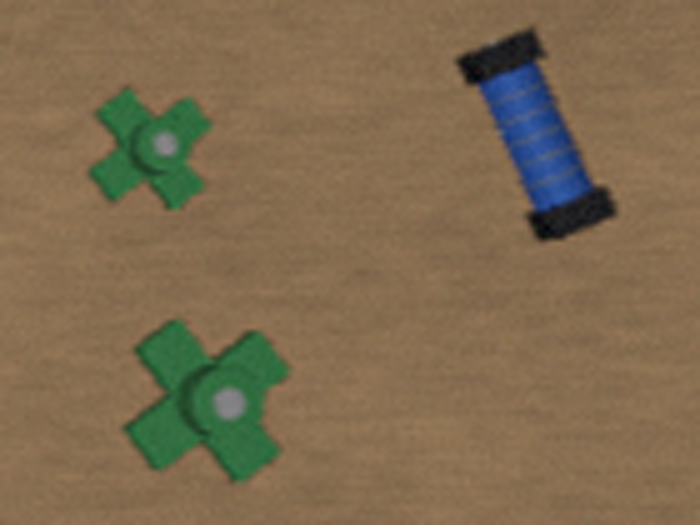

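The crop confirms that the smaller knob, its stem at crop (165,145) or picture (433,269), is the one meant. The larger knob is at (228,402) in the crop. The roller lies at crop (537,135), so I go above it first.

Run:
```python
from h import *
go(.4475,-.4085,.18,.37)
```

```text
turn [-0.002  0.    -0.132] shift [ 338.7 -172.    50.7] rows>= 6.1 0.7
```

```bash
python3 -m creep '0 0 -0.132 339 -172 51 1;0 0 -0.132 339 -172 51 1;0 0 -0.132 339 -172 51 1;0 0 -0.132 339 -172 51 1;0 0 -0.132 339 -172 51 1;0 0 -0.132 339 -172 51 1;0 0 -0.132 339 -172 51 1;0 0 -0.132 339 -172 51 1;0 0 -0.132 339 -172 51 1' 60
python3 - <<'E'
from h import *
im,d=grab_frame('wrist'); c=camera_model('wrist'); cv2.imwrite('pics/w1.png',im[:,:,::-1]); m=masks(im)
M=cv2.Rodrigues(c['rvec'])[0]; print((-M.T@c['tvec']).round(3),M[2].round(2))
for n,z in dict(blue=.02,black=.025,green=.02,yellow=.004).items():
    for b in blobs(m[n],c,z,200): print(n,*b)
go(.4475,-.4085,.18,.37)
E
```

```text
clock: 1.23
tcp_pos: [0.4462, -0.4108, 0.1803]
orientation: [3.088, 0.573, -0.002]
contact_force: [0.4, -0.1, -0.4]
grip_width: 0.0856
gripper_force: 0.0
[ 0.517 -0.384  0.322] [-0.28 -0.11 -0.95]
blue [309. 249.] [ 0.4218 -0.4183] [0.014 0.027] -1.204
blue [309. 236.] [ 0.4322 -0.4139] [0.011 0.026] -1.204
blue [309. 224.] [ 0.4417 -0.4103] [0.01  0.025] -1.17
blue [309. 212.] [ 0.4511 -0.4063] [0.009 0.026] -1.204
blue [309. 200.] [ 0.4607 -0.4026] [0.01  0.026] -1.171
blue [308. 187.] [ 0.4702 -0.399 ] [0.01  0.025] -1.204
black [315. 416.] [ 0.2826 -0.4826] [0.2  0.67] -1.204
black [309. 262.] [ 0.4129 -0.4218] [0.016 0.028] -1.204
black [308. 172.] [ 0.4831 -0.3941] [0.016 0.029] -1.222
black [599. 150.] [ 0.5849 -0.6223] [0.13  0.153] -0.168
green [104. 273.] [ 0.3315 -0.259 ] [0.068 0.088] -0.17
green [112. 142.] [ 0.4481 -0.2414] [0.051 0.054] 1.398
turn [ 0.001  0.001 -0.004] shift [ 2.1 -1.8  0.4] rows>= 0.0 0.0
```

View pics/w1.png

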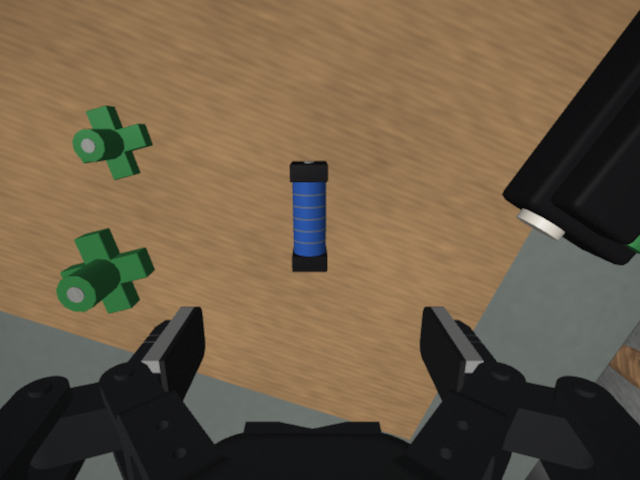

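The wrist view shows the roller at (309,217), upright in the picture and centred between the fingers. The two knobs are at left, (112,142) small and (104,273) large. The roller agrees with the top view to about 1 mm, so I descend.

```bash
python3 -m creep '0 0 0 2 -1 60 1;0 0 0 2 -1 120 1;0 0 0 2 -1 150 1;0 0 0 2 -1 165 1;0 0 0 2 -1 176 1;0 0 0 2 -1 176 1' 60; python3 -m creep '0 0 0 0 0 0 -1;0 0 0 0 0 0 -1;0 0 0 0 0 0 -1;0 0 0 0 0 0 -1;0 0 0 0 0 0 -1'
```

```text
clock: 2.02
tcp_pos: [0.4495, -0.4079, 0.0046]
orientation: [3.088, 0.577, 0.0]
contact_force: [-0.3, 0.3, -0.2]
grip_width: 0.0851
gripper_force: 0.0
clock: 2.65
tcp_pos: [0.4499, -0.4077, 0.0051]
orientation: [3.087, 0.577, 0.001]
contact_force: [-0.8, 0.4, 6.8]
grip_width: 0.0259
gripper_force: 59.1
```

```bash
python3 -m creep '0 0 0 0 0 -15 -1;0 0 0 0 0 -40 -1;0 0 0 0 0 -80 -1;0 0 0 0 0 -100 -1;0 0 0 0 0 -100 -1'
python3 - <<'E'
from h import *
im,d=grab_frame('wrist'); cv2.imwrite('pics/w2.png',im[:,:,::-1])
go(.57,-.265,.105,.568)
E
```

```text
clock: 3.28
tcp_pos: [0.4505, -0.4082, 0.1066]
orientation: [3.085, 0.577, 0.004]
contact_force: [0.0, 0.1, -0.8]
grip_width: 0.0259
gripper_force: 59.1
turn [ 0.001 -0.001 -0.198] shift [163.7 -89.4   0. ] rows>= 3.0 1.1
```

View pics/w2.png

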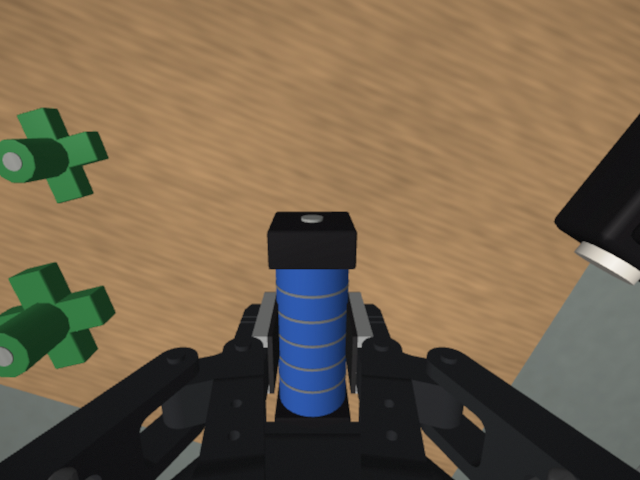

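The roller is held level at (312,310), its front block at (312,240), in line with the tool. Next I carry it near its plate and look.

```bash
python3 -m creep '0 0 -0.1 55 -30 0 -1;0 0 -0.198 110 -60 0 -1;0 0 -0.198 150 -82 0 -1;0 0 -0.198 164 -89 0 -1;0 0 -0.198 164 -89 0 -1;0 0 -0.198 164 -89 0 -1'
python3 - <<'E'
from h import *
im,d=grab_frame('wrist'); cv2.imwrite('pics/w3.png',im[:,:,::-1]); c=camera_model('wrist'); m=masks(im)
for b in blobs(m['yellow'],c,.004,200): print(*b)
go(.6315,-.228,.105,.568)
E
```

```text
clock: 4.08
tcp_pos: [0.5684, -0.2673, 0.1036]
orientation: [3.017, 0.876, -0.004]
contact_force: [0.2, -0.5, -0.8]
grip_width: 0.0257
gripper_force: 59.1
[  7. 224.] [ 0.4688 -0.0871] [0.011 0.018] 0.507
[309. 127.] [ 0.6279 -0.2281] [0.03 0.09] 0.568
turn [-0.     0.002 -0.004] shift [74.4  0.3 -1.3] rows>= 1.2 0.0
```

View pics/w3.png

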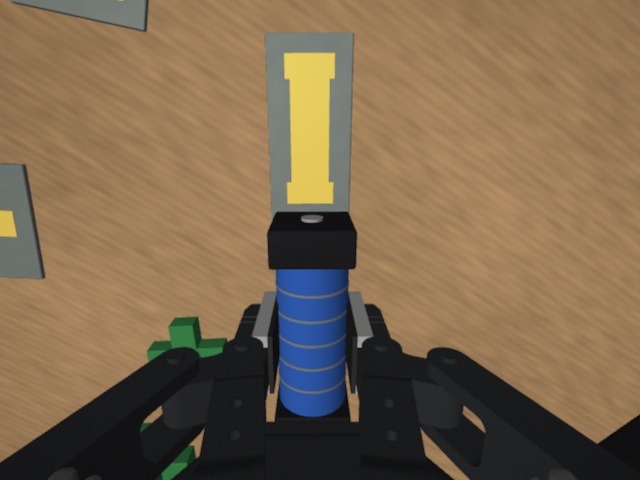

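The roller's outline is straight ahead at (309,127), parallel to the held roller. It measures 30 x 90 mm at yaw 0.568, matching the top view. I set the roller down.

```bash
python3 -m creep '0 0 0 40 0 0 -1;0 0 0 73 0.5 10 -1;0 0 0 73 0.5 55 -1;0 0 0 73 0.5 80 -1;0 0 0 73 0.5 90 -1;0 0 0 73 0.5 94 -1;0 0 0 73 0.5 95 -1;0 0 0 73 0.5 95 -1'
```

```text
clock: 5.12
tcp_pos: [0.6327, -0.2266, 0.0104]
orientation: [3.015, 0.879, 0.002]
contact_force: [0.1, 0.7, -0.5]
grip_width: 0.0259
gripper_force: 59.1
```

```bash
python3 -m creep '0 0 0 -2.5 0 1 -1;0 0 0 -2.5 0 1.7 -1;0 0 0 -2.5 0 1.7 -1'; python3 -m creep '0 0 0 0 0 0 0.2;0 0 0 0 0 0 0.2;0 0 0 0 0 0 0.2;0 0 0 0 0 0 0.2;0 0 0 0 0 -50 0.4;0 0 0 0 0 -100 0.4;0 0 0 -30 0 -140 0.4;0 0 0 -40 0 -140 0.4;0 0 0 -40 0 -140 0.4' 50
python3 - <<'E'
from h import *
im,d=grab_frame('wrist'); cv2.imwrite('pics/w4.png',im[:,:,::-1]); c=camera_model('wrist'); m=masks(im)
for b in blobs(m['blue'],c,.024,50): print(*b)
for b in blobs(m['green'],c,.014,50): print('g',*b)
s=camera_model('top'); im,d=grab_frame('top')
for b in blobs(masks(im)['blue'],s,.024,40,1000): print('top',*b)
go(.4455,-.236,.15,.568)
E
```

```text
clock: 5.5
tcp_pos: [0.6306, -0.2277, 0.0091]
orientation: [3.015, 0.88, 0.002]
contact_force: [-1.4, 1.4, 7.5]
grip_width: 0.0262
gripper_force: 59.9
clock: 6.62
tcp_pos: [0.5951, -0.2498, 0.1471]
orientation: [-3.016, -0.878, 0.002]
contact_force: [-0.3, 0.1, -0.9]
grip_width: 0.0597
gripper_force: 0.0
[313. 216.] [ 0.6061 -0.2424] [0.013 0.027] -0.973
[312. 200.] [ 0.6158 -0.2363] [0.01  0.027] -1.002
[312. 186.] [ 0.6243 -0.2309] [0.009 0.026] -1.002
[312. 172.] [ 0.6327 -0.2255] [0.01  0.026] -0.976
[312. 157.] [ 0.6414 -0.22  ] [0.009 0.026] -1.003
[312. 141.] [ 0.6503 -0.2139] [0.01  0.026] -1.003
g [154. 457.] [ 0.3267 -0.239 ] [0.041 0.061] 0.56
g [237. 359.] [ 0.4635 -0.2577] [0.005 0.019] 0.233
top [422. 185.] [ 0.6365 -0.2251] [0.026 0.049] 0.587
turn [-0.002  0.001  0.   ] shift [-120.1  -91.2   -3.5] rows>= 2.4 0.0
```

View pics/w4.png

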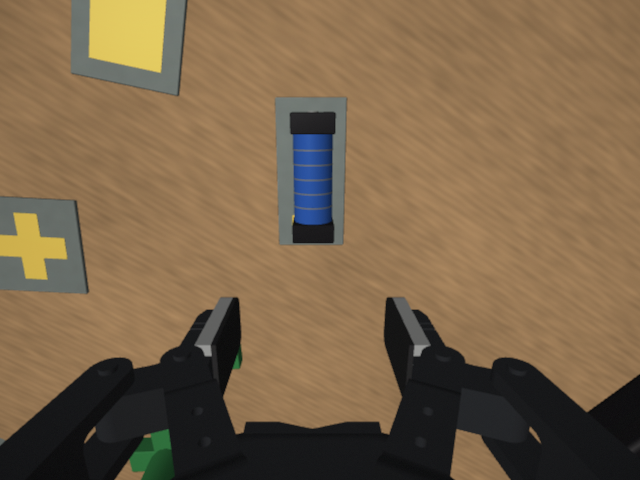

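The roller lies on its plate, (312,175), centred at about (0.628,-0.228) and in line with the outline. Next is the knob, wings at about 0.595 rad.

```bash
python3 -m creep '0 0 0 -60 -45 0 0.4;0 0 -0.03 -100 -80 -2 0.4;0 0 -0.03 -120 -91 -3 0.4;0 0 -0.03 -120 -91 -3 0.4;0 0 -0.03 -120 -91 -3 0.4'
python3 - <<'E'
from h import *
im,d=grab_frame('wrist'); cv2.imwrite('pics/w5.png',im[:,:,::-1]); c=camera_model('wrist'); m=masks(im)
for b in blobs(m['green'],c,.014,50): print('g',*b)
# stem cap: grey disc inside green bounding area
H=cv2.cvtColor(im,cv2.COLOR_RGB2HSV); g=m['green'].copy(); k=max(cv2.findContours(g,0,1)[0],key=lambda k:-abs(k[:,0,0].mean()-312)+0*len(k))
f=np.zeros_like(g); cv2.drawContours(f,[k],-1,255,-1); f&=cv2.inRange(H,np.array((0,0,90)),np.array((180,60,255)))
for b in blobs(f,c,.044,20): print('cap',*b)
go(.4455,-.236,.15,.595)
E
```

```text
clock: 7.35
tcp_pos: [0.4475, -0.2364, 0.1503]
orientation: [-3.001, -0.927, -0.001]
contact_force: [-0.0, 0.2, -0.4]
grip_width: 0.0597
gripper_force: 0.0
g [262. 347.] [ 0.3332 -0.2666] [0.057 0.095] 0.401
g [311. 227.] [ 0.4466 -0.2362] [0.05 0.05] 1.404
cap [310. 241.] [ 0.4456 -0.2368] [0.009 0.01 ] 0.6
turn [-0.    -0.001  0.004] shift [-1.7 -1.6  0.3] rows>= 0.0 0.0
```

View pics/w5.png

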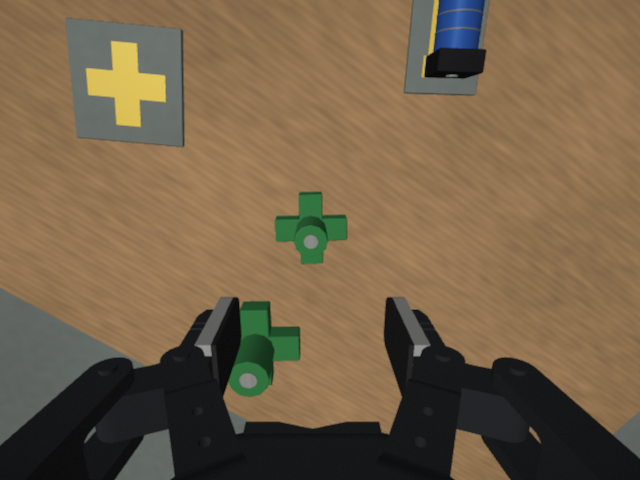

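The small knob stands at (311,227), its stem cap at (310,241), wings in line with the tool. The plate's cross is at (126,83). I grip the stem.

```bash
python3 -m creep '0 0 0 -2 -1 50 0.4;0 0 0 -2 -1 100 0.4;0 0 0 -2 -1 122 0.4;0 0 0 -2 -1 132 0.4;0 0 0 -2 -1 132 0.4;0 0 0 -2 -1 132 0.4'; python3 -m creep '0 0 0 0 0 0 -1;0 0 0 0 0 0 -1;0 0 0 0 0 0 -1;0 0 0 0 0 0 -1;0 0 0 0 0 0 -1' 50
```

```text
clock: 8.15
tcp_pos: [0.445, -0.2375, 0.0195]
orientation: [3.001, 0.925, 0.002]
contact_force: [-0.1, 0.2, -0.4]
grip_width: 0.0598
gripper_force: 0.0
clock: 8.78
tcp_pos: [0.4443, -0.2375, 0.0195]
orientation: [3.002, 0.924, 0.001]
contact_force: [-1.9, 1.0, 5.4]
grip_width: 0.0225
gripper_force: 48.7
```

```bash
python3 -m creep '0 0 0 0 0 -15 -1;0 0 0 0 0 -50 -1;0 0 0 0 0 -80 -1;0 0 0 -5 -40 -80 -1;0 0 0 -5 -60 -80 -1;0 0 0 -5 -60 -80 -1'
python3 - <<'E'
from h import *
im,d=grab_frame('wrist'); cv2.imwrite('pics/w6.png',im[:,:,::-1]); c=camera_model('wrist'); m=masks(im)
for b in blobs(m['yellow'],c,.004,50): print('y',*b)
for b in blobs(m['green'],c,.08,50): print('g',*b)
im,d=grab_frame('top'); 
for b in blobs(masks(im)['yellow'],camera_model('top'),.004,50): print('y top',*b)
go(.4595,-.0695,.10,.516)
E
```

```text
clock: 9.52
tcp_pos: [0.4053, -0.1895, 0.0989]
orientation: [-3.001, -0.928, 0.001]
contact_force: [0.4, -1.0, -1.2]
grip_width: 0.0225
gripper_force: 49.1
y [561.  36.] [ 0.5893 -0.2375] [0.002 0.014] 0.566
y [189.  58.] [ 0.4589 -0.0684] [0.051 0.051] -0.268
y [575.  10.] [ 0.6028 -0.235 ] [0.006 0.011] 0.56
g [315. 322.] [ 0.3856 -0.2054] [0.06  0.109] 0.625
y top [290. 268.] [0.4575 0.076 ] [0.05 0.05] -0.02
y top [354. 265.] [ 0.4596 -0.0691] [0.047 0.049] 1.301
y top [352. 184.] [ 0.6477 -0.0691] [0.05 0.05] -1.202
turn [ 0.001 -0.001  0.082] shift [112.  -70.6  -1.1] rows>= 2.1 0.4
```

View pics/w6.png

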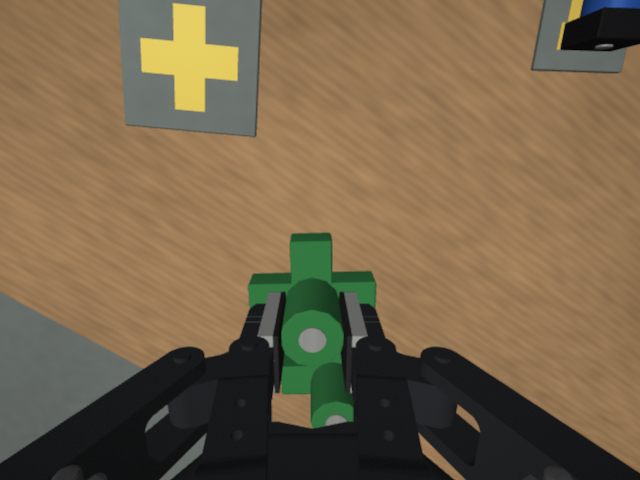

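The knob is held straight at (312,310), wings parallel to the tool. Its outline is at (189,58) and measures yaw 0.517 in both views.

```bash
python3 -m creep '0 0 0.09 40 -25 0 -1;0 0 0.09 80 -50 0 -1;0 0 0.09 110 -71 10 -1;0 0 0.09 110 -71 40 -1;0 0 0.09 110 -71 60 -1;0 0 0.09 110 -71 68 -1;0 0 0.09 110 -71 72 -1;0 0 0.09 110 -71 72 -1'
python3 - <<'E'
from h import *
go(.4576,-.0699,.0232,.514)
E
```

```text
clock: 10.62
tcp_pos: [0.4574, -0.0701, 0.0268]
orientation: [3.041, 0.788, 0.001]
contact_force: [0.3, -0.1, -0.6]
grip_width: 0.0226
gripper_force: 49.1
turn [ 0.    -0.    -0.007] shift [ 0.3 -0.1  3.6] rows>= 0.1 0.0
```

```bash
python3 -m creep '0 0 0 0 0 2 -1;0 0 0 0 0 3.6 -1;0 0 0 0 0 3.6 -1'; python3 -m creep '0 0 0 0 0 0 0.3;0 0 0 0 0 0 0.3;0 0 0 0 0 0 0.3;0 0 0 0 0 0 0.3;0 0 0 0 0 -40 0.3;0 0 0 0 0 -90 0.6;0 0 0 0 0 -130 1;0 0 0 0 0 -130 1;0 0 0 0 0 -130 1'
python3 - <<'E'
from h import *
im,d=grab_frame('wrist'); cv2.imwrite('pics/w7.png',im[:,:,::-1]); c=camera_model('wrist'); m=masks(im)
for b in blobs(m['green'],c,.018,50): print('g',*b)
for b in blobs(m['yellow'],c,.004,50): print('y',*b)
go(.457,.2296,.17,.879)
E
```

```text
clock: 11.0
tcp_pos: [0.4573, -0.07, 0.0235]
orientation: [3.041, 0.789, 0.001]
contact_force: [-0.6, -0.8, 3.3]
grip_width: 0.0225
gripper_force: 49.6
clock: 12.12
tcp_pos: [0.4564, -0.0699, 0.1525]
orientation: [-3.041, -0.789, 0.001]
contact_force: [-0.3, 0.1, 0.0]
grip_width: 0.0852
gripper_force: 0.0
g [408. 415.] [ 0.3464 -0.2306] [0.042 0.06 ] 0.04
g [313. 223.] [ 0.4591 -0.0689] [0.05 0.05] 1.304
y [142. 130.] [0.4566 0.0766] [0.052 0.053] -1.063
y [596. 129.] [ 0.6221 -0.2201] [0.007 0.062] 0.571
y [441.  12.] [ 0.6302 -0.0731] [0.019 0.05 ] -1.183
turn [-0.001  0.002 -0.371] shift [ 146.5 -261.2  -18.1] rows>= 4.8 2.0
```

View pics/w7.png

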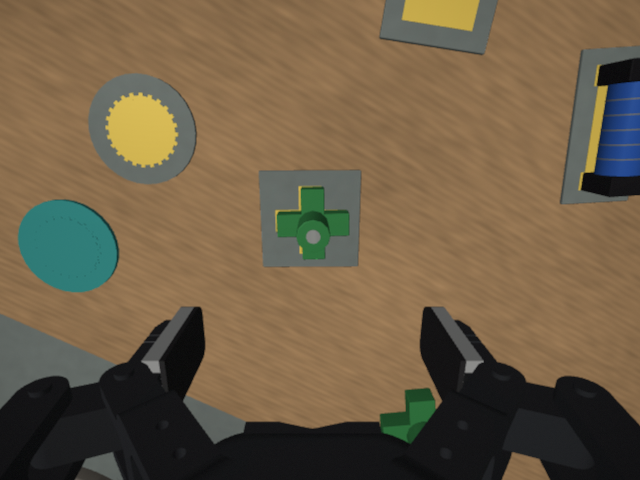

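The knob stands on its cross at (313,223), centred at (0.459,-0.069) and in line. The gear plate is at (142,130), with the turquoise look-alike at (68,246). Now the fan.

```bash
python3 -m creep '0 0 -0.15 30 -52 -18 1;0 0 -0.3 59 -104 -18 1;0 0 -0.371 88 -157 -18 1;0 0 -0.371 117 -209 -18 1;0 0 -0.371 140 -250 -18 1;0 0 -0.371 146 -261 -18 1;0 0 -0.371 146 -261 -18 1;0 0 -0.371 146 -261 -18 1'
python3 - <<'E'
from h import *
im,d=grab_frame('wrist'); cv2.imwrite('pics/w8.png',im[:,:,::-1]); c=camera_model('wrist'); m=masks(im)
g=m['black'].copy(); g[290:]=0
for b in blobs(cv2.morphologyEx(g,cv2.MORPH_CLOSE,np.ones((9,9))),c,.02,400): print('b',*b)
for n,z in dict(white=.016,orange=.04,yellow=.004).items():
    for b in blobs(m[n],c,z,200): print(n,*b)
go(.457,.2296,.17,.879)
E
```

```text
clock: 13.18
tcp_pos: [0.4576, 0.2271, 0.1702]
orientation: [2.844, 1.333, -0.003]
contact_force: [0.0, -0.1, 0.9]
grip_width: 0.0855
gripper_force: 0.0
b [306. 216.] [0.4574 0.2336] [0.049 0.05 ] 0.877
b [497.  63.] [0.6364 0.2324] [0.042 0.046] 1.156
white [152.  66.] [0.4423 0.3905] [0.053 0.053] -1.316
yellow [406. 336.] [0.4497 0.0821] [0.034 0.053] 0.944
turn [ 0.     0.002 -0.003] shift [ 1.5 -2.2  0.4] rows>= 0.0 0.0
```

View pics/w8.png

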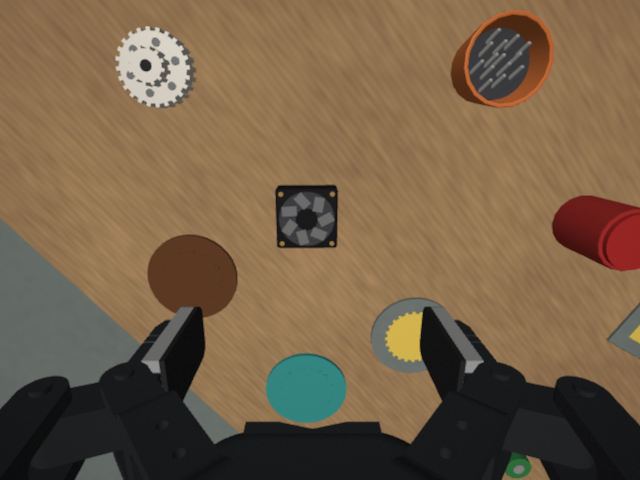

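The fan is at (306,216), square with the tool. The gear is at (152,66), tub (500,60), tin (600,230), brown disc (192,275) and turquoise disc (306,388). I descend on the fan.

```bash
python3 -m creep '0 0 0 3 -3 60 1;0 0 0 3 -3 110 1;0 0 0 3 -3 140 1;0 0 0 3 -3 158 1;0 0 0 3 -3 168 1;0 0 0 3 -3 168 1'; python3 -m creep '0 0 0 0 0 0 -1;0 0 0 0 0 0 -1;0 0 0 0 0 0 -1;0 0 0 0 0 0 -1;0 0 0 0 0 0 -1' 50
```

```text
clock: 13.98
tcp_pos: [0.4575, 0.2332, 0.0032]
orientation: [2.843, 1.336, 0.0]
contact_force: [0.4, 0.3, -0.0]
grip_width: 0.0856
gripper_force: 0.0
clock: 14.6
tcp_pos: [0.4579, 0.2338, 0.0042]
orientation: [2.843, 1.336, 0.003]
contact_force: [-1.5, -1.5, 7.6]
grip_width: 0.0488
gripper_force: 51.7
```

```bash
python3 -m creep '0 0 0 0 0 -15 -1;0 0 0 0 0 -50 -1;0 0 0 0 0 -90 -1;0 0 0 0 0 -105 -1;0 0 0 0 0 -105 -1'
python3 - <<'E'
from h import *
go(.51,.05,.105,.65)
go(.57,-.1,.105,.369)
E
```

```text
clock: 15.22
tcp_pos: [0.4578, 0.2336, 0.1091]
orientation: [2.843, 1.336, 0.004]
contact_force: [0.1, -0.1, -1.2]
grip_width: 0.049
gripper_force: 52.2
turn [ 0.001 -0.002  0.228] shift [-108.   157.3    4.1] rows>= 3.1 1.2
turn [ 0.001 -0.002  0.509] shift [-185.2  299.3    4.1] rows>= 5.6 2.7
```

```bash
python3 -m creep '0 0 0.05 -30 45 2 -1;0 0 0.15 -70 100 4 -1;0 0 0.228 -108 157 4 -1;0 0 0.35 -137 211 4 -1;0 0 0.45 -165 260 4 -1;0 0 0.509 -180 290 4 -1;0 0 0.509 -185 299 4 -1;0 0 0.509 -185 299 4 -1;0 0 0.509 -185 299 4 -1'
python3 - <<'E'
from h import *
im,d=grab_frame('wrist'); cv2.imwrite('pics/w9.png',im[:,:,::-1]); c=camera_model('wrist'); m=masks(im)
for b in blobs(m['yellow'],c,.004,200): print('y',*b)
go(.6477,-.0692,.105,.369)
E
```

```text
clock: 16.35
tcp_pos: [0.5686, -0.0977, 0.1034]
orientation: [-3.086, -0.582, 0.002]
contact_force: [0.5, 0.4, -0.4]
grip_width: 0.0486
gripper_force: 52.2
y [ 31. 294.] [0.4576 0.0729] [0.046 0.054] 0.129
y [508. 243.] [ 0.6167 -0.2237] [0.007 0.074] 0.526
y [312. 111.] [ 0.6462 -0.0677] [0.049 0.05 ] -1.198
turn [-0.001  0.001  0.004] shift [83.9  2.2 -1.4] rows>= 1.3 0.0
```

View pics/w9.png

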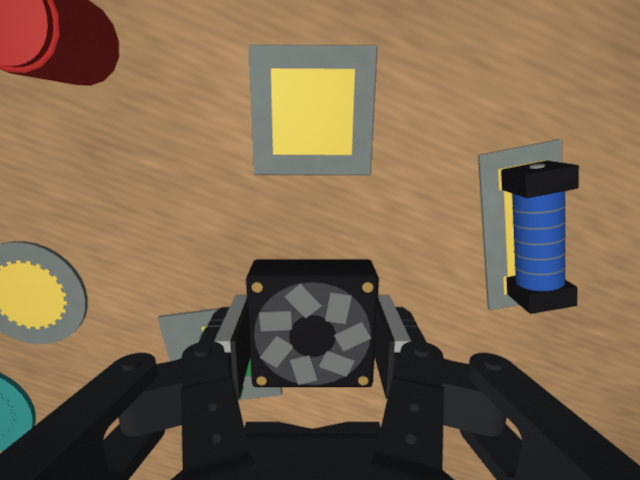

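The fan is held level at (312,325), square to its outline at (312,111). The tin at the upper left is well clear.

```bash
python3 -m creep '0 0 0 40 0.5 0 -1;0 0 0 82 1 5 -1;0 0 0 82 1 50 -1;0 0 0 82 1 75 -1;0 0 0 82 1 87 -1;0 0 0 82 1 92 -1;0 0 0 82 1 92 -1'
python3 - <<'E'
from h import *
go(.647,-.0685,.0082,.369)
E
```

```text
clock: 17.27
tcp_pos: [0.6467, -0.0708, 0.0127]
orientation: [3.088, 0.578, 0.002]
contact_force: [1.4, -0.6, -1.5]
grip_width: 0.0488
gripper_force: 52.2
turn [ 0.    -0.001  0.001] shift [ 1.2 -2.1  4.5] rows>= 0.1 0.0
```

```bash
python3 -m creep '0 0 0 1 -2 2 -1;0 0 0 1 -2 4 -1;0 0 0 1 -2 4.8 -1;0 0 0 1 -2 4.8 -1'; python3 -m creep '0 0 0 0 0 0 1;0 0 0 0 0 0 1;0 0 0 0 0 0 1;0 0 0 0 0 0 1;0 0 0 0 0 -40 1;0 0 0 0 0 -100 1;0 0 0 0 0 -150 1;0 0 0 0 0 -150 1;0 0 0 0 0 -150 1'
python3 - <<'E'
from h import *
im,d=grab_frame('wrist'); cv2.imwrite('pics/w10.png',im[:,:,::-1]); c=camera_model('wrist'); m=masks(im)
g=m['black'].copy(); g[290:]=0
for b in blobs(cv2.morphologyEx(g,cv2.MORPH_CLOSE,np.ones((9,9))),c,.024,400): print('b',*b)
go(.443,.390,.17,.369); go(.443,.390,.17,.7)
E
```

```text
clock: 17.77
tcp_pos: [0.6468, -0.0686, 0.0082]
orientation: [3.088, 0.578, 0.001]
contact_force: [-1.6, 0.9, 5.7]
grip_width: 0.0487
gripper_force: 52.9
clock: 18.9
tcp_pos: [0.6459, -0.069, 0.1567]
orientation: [3.088, 0.577, -0.001]
contact_force: [0.7, -0.1, 0.8]
grip_width: 0.0853
gripper_force: 0.0
b [480. 272.] [ 0.661  -0.2064] [0.026 0.039] -1.016
b [312. 227.] [ 0.6461 -0.0689] [0.049 0.051] 0.371
turn [-0.001  0.002  0.001] shift [ -22.9 -501.1  -13.7] rows>= 8.0 0.0
turn [-0.001  0.002 -0.33 ] shift [ -22.9 -501.1  -13.7] rows>= 8.0 1.8
```

View pics/w10.png

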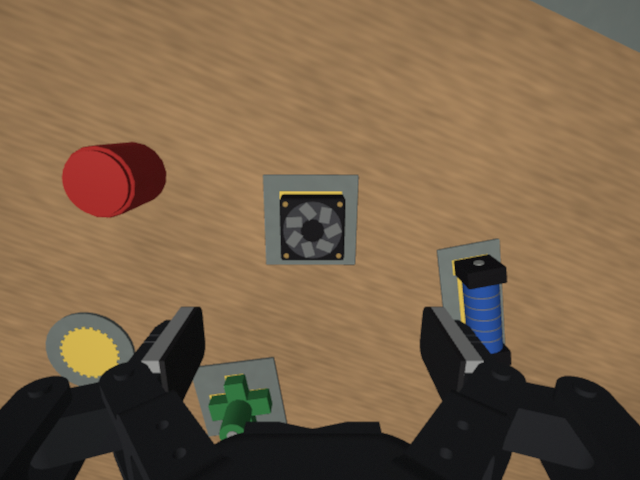

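The fan lies on its plate at (312,227), centre (0.646,-0.069), yaw 0.371. Now the gear.

```bash
python3 -m creep '0 0 -0.1 -3 -60 -14 1;0 0 -0.2 -6 -120 -14 1;0 0 -0.33 -8 -180 -14 1;0 0 -0.33 -11 -240 -14 1;0 0 -0.33 -14 -300 -14 1;0 0 -0.33 -16 -360 -14 1;0 0 -0.33 -19 -420 -14 1;0 0 -0.33 -21 -470 -14 1;0 0 -0.33 -23 -501 -14 1;0 0 -0.33 -23 -501 -14 1'
python3 - <<'E'
from h import *
im,d=grab_frame('wrist'); cv2.imwrite('pics/w11.png',im[:,:,::-1]); c=camera_model('wrist'); m=masks(im)
g=m['white'].copy(); g[290:]=0
for b in blobs(cv2.morphologyEx(g,cv2.MORPH_CLOSE,np.ones((9,9))),c,.016,400): print('w',*b)
go(.443,.390,.17,.7)
E
```

```text
clock: 20.2
tcp_pos: [0.441, 0.3923, 0.1695]
orientation: [-2.947, -1.085, 0.005]
contact_force: [-0.2, -0.2, -0.1]
grip_width: 0.0854
gripper_force: 0.0
w [315. 221.] [0.4439 0.388 ] [0.052 0.053] -0.868
turn [-0.     0.003  0.002] shift [ 0.2  0.4 -0.5] rows>= 0.0 0.0
```

View pics/w11.png

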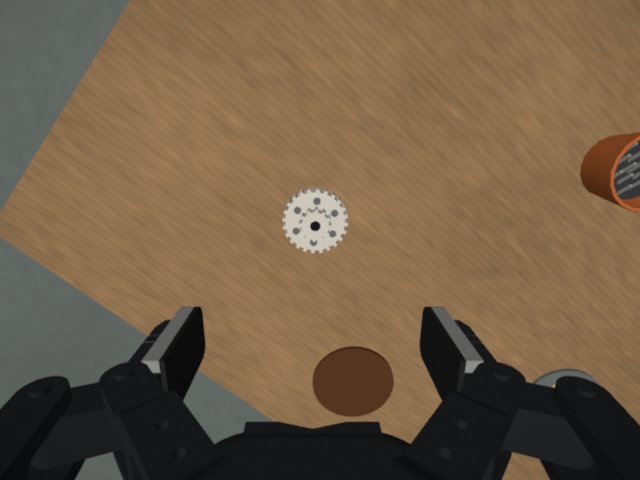

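The gear is alone at (315,221) between the fingers, the brown disc at (353,381) and the tub at (610,170) both clear. I grip the wheel.

```bash
python3 -m creep '0 0 0 0 1 60 1;0 0 0 0 1 110 1;0 0 0 0 1 140 1;0 0 0 0 1 158 1;0 0 0 0 1 168 1;0 0 0 0 1 168 1'; python3 -m creep '0 0 0 0 0 0 -1;0 0 0 0 0 0 -1;0 0 0 0 0 0 -1;0 0 0 0 0 0 -1;0 0 0 0 0 0 -1' 50; python3 -m creep '0 0 0 0 0 -15 -1;0 0 0 0 0 -50 -1;0 0 0 0 0 -90 -1;0 0 0 0 0 -100 -1;0 0 0 0 0 -100 -1';  python3 - <<'E'
from h import *
go(.38,.15,.105,.7); go(.44,.16,.105,.3)
E
```

```text
clock: 21.0
tcp_pos: [0.4449, 0.3889, 0.0032]
orientation: [2.951, 1.076, -0.0]
contact_force: [0.0, -0.2, 0.8]
grip_width: 0.0855
gripper_force: 0.0
clock: 21.62
tcp_pos: [0.4451, 0.3898, 0.0047]
orientation: [-2.951, -1.077, -0.003]
contact_force: [-1.5, -0.6, 7.0]
grip_width: 0.0475
gripper_force: 50.1
clock: 22.25
tcp_pos: [0.4449, 0.3893, 0.1041]
orientation: [-2.951, -1.077, -0.002]
contact_force: [0.1, -0.5, -0.4]
grip_width: 0.0472
gripper_force: 51.5
turn [ 0.    -0.002 -0.   ] shift [-203.7  141.3   -1.2] rows>= 4.0 0.0
turn [-0.    -0.002  0.4  ] shift [-151.4  172.3   -1.1] rows>= 3.7 2.1
```

```bash
python3 -m creep '0 0 0 -30 38 0 -1;0 0 0 -65 84 0 -1;0 0 0 -100 130 0 -1;0 0 0 -135 175 0 -1;0 0 0 -170 220 0 -1;0 0 0 -191 247 10 -1;0 0 0 -191 247 50 -1;0 0 0 -191 247 75 -1;0 0 0 -191 247 88 -1;0 0 0 -191 247 88 -1'
python3 - <<'E'
from h import *
im,d=grab_frame('wrist'); cv2.imwrite('pics/w12.png',im[:,:,::-1])
go(.458,.077,.0087,.7)
E
```

```text
clock: 23.5
tcp_pos: [0.4565, 0.0772, 0.0142]
orientation: [-2.95, -1.078, 0.004]
contact_force: [1.1, 0.2, 0.4]
grip_width: 0.0476
gripper_force: 51.6
turn [-0.001  0.001  0.   ] shift [0.3 0.9 6.3] rows>= 0.1 0.0
```

View pics/w12.png

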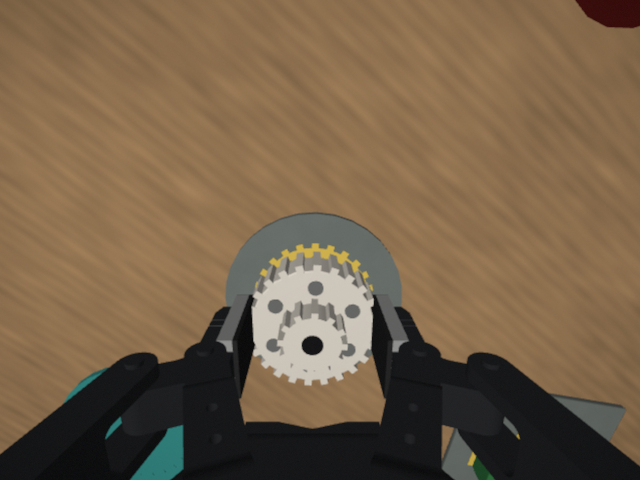

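The gear is held level at (312,325) over the yellow toothed disc of its own grey plate at (314,300). I lower it, release and check.

```bash
python3 -m creep '0 0 0 0 0.5 3 -1;0 0 0 0 0.5 5 -1;0 0 0 0 0.5 6.3 -1;0 0 0 0 0.5 6.3 -1'; python3 -m creep '0 0 0 0 0 0 1;0 0 0 0 0 0 1;0 0 0 0 0 0 1;0 0 0 0 0 0 1;0 0 0 0 0 -40 1;0 0 0 0 0 -100 1;0 0 0 0 0 -150 1;0 0 0 0 0 -150 1;0 0 0 0 0 -150 1'
python3 - <<'E'
from h import *
im,d=grab_frame('wrist'); c=camera_model('wrist'); m=masks(im)
g=m['white'].copy(); g[290:]=0
for b in blobs(cv2.morphologyEx(g,cv2.MORPH_CLOSE,np.ones((9,9))),c,.020,400): print('w',*b)
k=grab_frame('top')[0]; cv2.imwrite('pics/end.png',k[:,:,::-1]); c=camera_model('top'); m=masks(k)
for n,z in dict(white=.020,blue=.024,black=.024,green=.03,red=.05).items():
    for b in blobs(m[n],c,z,40,1500): print(n,*b)
E
```

```text
clock: 24.05
tcp_pos: [0.4579, 0.0768, 0.009]
orientation: [2.951, 1.077, 0.0]
contact_force: [0.2, 0.6, -0.7]
grip_width: 0.0476
gripper_force: 51.6
clock: 25.18
tcp_pos: [0.4574, 0.0765, 0.1585]
orientation: [2.951, 1.076, -0.001]
contact_force: [0.4, -0.1, 0.6]
grip_width: 0.0851
gripper_force: 0.0
w [312. 227.] [0.4562 0.0758] [0.053 0.053] -0.77
blue [ 34. 209.] [0.6032 0.6505] [0.056 0.125] 0.398
blue [423. 188.] [ 0.6297 -0.2294] [0.026 0.065] 0.574
blue [ 86. 177.] [0.6765 0.5342] [0.06  0.137] 0.376
black [305. 477.] [0.0088 0.0495] [0.01  0.028] 1.549
black [307. 238.] [0.5241 0.0313] [0.026 0.067] 0.404
black [434. 202.] [ 0.5972 -0.2514] [0.013 0.034] -0.975
black [ 60. 204.] [0.6154 0.5912] [0.047 0.092] -1.179
black [353. 184.] [ 0.645  -0.0713] [0.048 0.052] 0.368
black [414. 174.] [ 0.6628 -0.2101] [0.011 0.033] -1.004
black [ 73. 142.] [0.758  0.5683] [0.041 0.042] -1.308
green [441. 320.] [ 0.3345 -0.2543] [0.062 0.062] 1.402
green [355. 265.] [ 0.4592 -0.0696] [0.046 0.046] 1.374
green [622. 170.] [ 0.6617 -0.6773] [0.023 0.278] -0.171
red [289. 190.] [0.6308 0.0737] [0.042 0.052] -0.019
```

View pics/end.png

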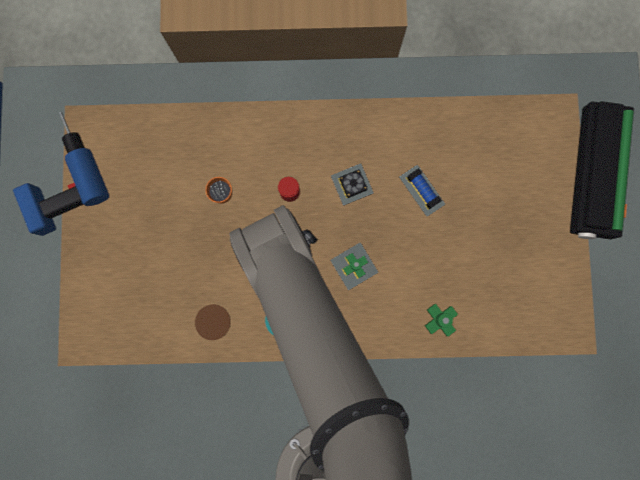

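The closing top view shows the fan (353,184), roller (423,188) and knob (355,265) on their plates. The tin (289,189) and tub (219,190) stand where they were. The wrist view puts the gear at (0.456,0.076), within 2 mm of its plate's centre.

```bash
python3 -c "
from bench import r
print(r.hand_in())"
```

```text
the job is handed in; nothing more can be done
None
```

I placed the gear, fan, roller and knob on their own plates, each within about 2 mm of centre and in line by camera, with the tin and tub left standing, and handed in at about 25 s; hand-in reported no verdict.

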